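Slide the soldering pan to the viewing circle and hold the loupe over the ring

TASK

Slide the small soldering pan with the ring in it along the bench, off the hearth tile and wholly inside the marked viewing circle, without lifting or tipping it. Then take the loupe from its rest and hold it level with the middle of its lens straight above the ring, at the height shown by the pointer on the post. Finish while holding the loupe still there, touching nothing with it; leave the pointer, jar, hammer and tool cup alone.

Things in the scene. Friction and masses are not known exactly. Their poses are not given: they have to be found in the camera images.
- pan: Loose round dark-steel soldering pan, 0.4 kg or so, 100 mm across, 16 mm high, floor 6 mm thick, rim wall 3 mm; stands on the bench. Origin: centre of its underside; z up; its stick handle points to its own -x and starts out pointing roughly to the robot.
- pan_grip (a point): Place to grip the pan's handle: 95 mm from the pan's centre along its -x, 32 mm above the bench. The handle is a dark wooden bar 12 mm wide and 12 mm high (undersides 26 mm above the bench), running from 51 to 126 mm from the pan's centre.
- ring: Loose brass finger ring with a small setting, lying flat in the pan: 26 mm across, 20 mm bore, 9 mm high at most; origin: centre of its underside. It starts up to 15 mm off the pan's centre and may shift in the pan, whose rim keeps it in.
- hearth: Square white heatproof tile, 150 mm, flush in the bench: where the pan starts. Origin: its centre. It lies left or right of the viewing circle.
- station: Viewing place (fixed). Origin: the centre of its circle, marked flat on the bench at height 0: a dark line, inner diameter 120 mm, outer 132 mm, round pale wood. The post stands on the far side (away from the robot), 110 mm from this centre: 10 mm thick, 155 mm high, on a foot 36 mm across and 10 mm high.
- focal_mark (a point): Tip of the flat aluminium pointer (8 mm wide, 4 mm thick) that sticks out level from a collar on the post towards the circle's centre, ending 65 mm from it. Its height is the height at which the middle of the lens must be held; it starts anywhere from 90 to 130 mm above the bench. The collar slides on the post if pushed.
- loupe: Loose hand loupe, about 80 g, lying level on its rest: steel-rimmed round glass lens 62 mm across and 12 mm thick, with a straight black handle to its own -x, 14 mm wide and 12 mm high, from 45 to 130 mm from the lens centre. Origin: underside of the lens centre; z is the lens axis (up). The handle starts out pointing roughly to the robot and overhangs the rest.
- loupe_lens (a point): Middle of the loupe's lens, 6 mm above the loupe's underside.
- loupe_grip (a point): Place to grip the loupe's handle, 72 mm from the lens centre along the loupe's -x, 6 mm above its underside; free space below and at both sides.
- rest: Fixed wooden block with a dark pad, 76 x 76 mm, 30 mm high, on which the loupe lies lens over block. Origin: centre of its underside. On the far left or the far right of the work.
- jar: Bystander: amber glass jar with a white lid, 60 mm across, 75 mm high, on the other side from the rest. Origin: centre of its underside.
- hammer: Bystander: small hammer, 200 mm long, lying across the bench beyond the work. Origin: under its middle.
- toolcup: Bystander: white plastic cup of hand tools, 84 mm across, 155 mm high with the tools, standing at the far left of the work. Origin: centre of its underside.
There are look-alikes about, which are no part of the job. What is shaped like the loupe but brown is not meant.

How it is judged:
By the outcome, as a careful person would: the job done as asked, in the order asked, and still so for the second after the job is handed in, while the arm keeps its last pose, push and grip.
It also fails if it takes over 64 s, if anything falls off the work surface, if the arm or the gripper's body presses on something with over 40 N, if the wrist force passes 120 N, or if a joint passes its speed limit or range.

ROBOT

A 6-joint arm with a two-finger parallel gripper is mounted at the origin on the work surface. World frame = base frame: x ahead of the robot, y to its left, z up, the work surface at z = 0. Lengths are in mm, angles in degrees, forces in N, time in s.
With the tool pointing down it reaches from about 350 to 850 mm from the base axis. Payload 8.1 kg.
Tool frame: the origin (TCP) lies between the finger pads; the fingertips stand 22 mm ahead of it and the grasp point (between the pads) lies 3 mm ahead of it; z points along the fingers, y is the line along which they close (so a half turn about z gives the same grasp; the last joint's range is limited). The gripper opens to 85 mm and grips with 20 to 120 N. Pads are 22 mm wide; open, the fingers measure 114 mm over their backs; the gripper's body (76 mm by 85 mm) begins 54 mm behind the grasp point. The pads swing forward as they close: fully open they stand 13 mm farther back than shut.
Start: joints at [-78.289, 7.471, 85.268, -0, 87.261, -4.893], TCP at [171.477, -574.979, 253.292] pointing down, gripper open.
Joint ranges: [-169.43, 169.43], [-51.17, 129.36], [1.28, 143.12], [-76.62, 256.62], [0, 156.53], [-152.29, 152.29]. Speed limits (degrees/s): [136.94, 136.94, 159.86, 180, 180, 180].

INTERFACE

Orientations are given as [roll, pitch, yaw] about the fixed x, y, z axes, in that order (R = Rz(yaw) Ry(pitch) Rx(roll)).
In Python, from bench import r, vision gives the robot as it stands.
- The arm moves only by the tool step_arm, never from a script. Its argument "targets" is a list that holds one entry, the list of rows, each a list of 6 numbers: the shift along the world's x, y, z in mm, then the turn, a rotation vector about the world's x, y, z in rad. In form: [[[x, y, z, rx, ry, rz], ...]]. A call has 1 to 12 rows; each row is the pose to reach, as a shift and turn from the pose commanded when the call began; what a row does not reach only later rows make up. A row lasts 1/12 s, in which the tool goes at most 41.7 mm and 7.16 degrees, less where a joint would pass 70% of its speed; a pose out of reach is approached as far as the arm can. A call with a gripper value outside its range is refused whole. "fingers" is the gripper's target within -1 to 1 (shut at 1, half-way at 0, fully open at -1), set as the call begins (left out, the last holds). The fingers move at their own pace and stop on an object; "newtons" is the grip in N (left out, the last holds). Time passes only in rows, so rows that repeat a pose let the fingers close. It gives the time, the measured TCP pose, the force, the opening and the grip force at its end, in the units of the state.
- r.sense(): the state, without advancing time (a new reading comes with each control period).
- vision.snapshot(name): name is "scene" or "top"; returns a dict with "img" (420x560x3 uint8, blue, green, red), "mtx" (3x3 intrinsics, pixels), "eye" and "attitude" of the camera in the world. Camera axes: x right, y up, looking along -z (the intrinsics and any distortion apply to the point x, -y, -z); pixel columns grow to the right and rows downward; lengths in mm; the calibration is good to about 2 mm. A picture is of the moment at which its call begins. There is no depth.
- r.hand_in(): hands the job in; it is judged then, once.
The state is a dict: "time": time; "joint_pos": joint angles; "qd": joint speeds; "joint_efforts": joint torques, N m; "tool_pos": TCP position; "tcp_rot": TCP orientation; "ft_force": force on the tool from outside, world axes, zero at the start; "wrist_torque": the same for the moment, N m; "finger_gap": finger opening in mm; "grip_force": force on a finger pad.
Only numpy, scipy, OpenCV 4.12 (cv2) and the standard library are available. Lean on these libraries where they do the work, as an engineer would, in place of code of your own. Each camera call takes 0.05 s, during which the arm holds its last target. There are 200 camera calls.

## Working session

There is one attempt and no reset: what is moved stays moved. The work goes in short steps, Python scripts to look and compute and a tool call to move; the robot and the scene stay as the last step left them, time stands still between calls to the robot, and variables do not carry over. Pictures are saved under pics/ and viewed, at most 10 in all, crops included, and the job is handed in when it is done.

Besides the shell and the picture viewer there is one more tool, called after ">>>" as name([rows], argument=value, ...), one row to a line, values as JSON. step_arm: Moves the arm, as the interface text tells. Its arguments: {"type":"object","properties":{"targets":{"type":"array"},"fingers":{"type":"number"},"newtons":{"type":"number"}},"required":["targets"]}

```bash
mkdir -p pics; cat > h.py <<'E'
import numpy as np, cv2
from scipy.spatial.transform import Rotation as R
from bench import r, vision
def snap(n):
    s=vision.snapshot(n); return s
def rot(a):
    a=np.array(a,float)
    return a if a.shape==(3,3) else R.from_euler('xyz',a,degrees=True).as_matrix()
def ray(s,px):
    K=np.array(s['mtx']); v=np.linalg.inv(K)@np.array([px[0],px[1],1.0])
    return np.array(s['eye'],float), rot(s['attitude'])@np.array([v[0],-v[1],-v[2]])
def onz(s,px,z):
    e,d=ray(s,px); return e+d*(z-e[2])/d[2]
def proj(s,p):
    c=rot(s['attitude']).T@(np.array(p,float)-np.array(s['eye'],float)); q=np.array(s['mtx'])@np.array([c[0],-c[1],-c[2]]); return q[:2]/q[2]
def tri(s1,p1,s2,p2):
    e1,d1=ray(s1,p1); e2,d2=ray(s2,p2)
    A=np.stack([d1,-d2],1); t=np.linalg.lstsq(A,e2-e1,rcond=None)[0]
    a=e1+t[0]*d1;b=e2+t[1]*d2; return (a+b)/2, np.linalg.norm(a-b)
E
python3 - <<'E'
from h import *
for n in ('scene','top'):
    s=snap(n); cv2.imwrite(f'pics/{n}0.png',s['img']); print({k:v for k,v in s.items() if k!='img'})
print(r.sense())
E
```

```text
{'mtx': array([[535.0739833 ,   0.        , 272.75824561],
       [  0.        , 535.0739833 , 211.53295991],
       [  0.        ,   0.        ,   1.        ]]), 'eye': array([1356.29287128, -786.42440855, 1147.55772725]), 'attitude': array([47.04128878,  0.79606896, 46.86408011])}
{'mtx': array([[401.67227179,   0.        , 283.32733732],
       [  0.        , 401.67227179, 211.55175914],
       [  0.        ,   0.        ,   1.        ]]), 'eye': array([ 440.04073062,  -31.56016515, 1081.39243878]), 'attitude': array([  4.67156101,  -1.33125388, -88.89259591])}
{'time': 0.1, 'joint_pos': array([-7.82869975e+01,  7.51153984e+00,  8.53236152e+01,  1.36633750e-03,
        8.72617869e+01, -4.89212157e+00]), 'qd': array([ 0.02118292, -0.07103391, -0.09144631, -0.02090367,  0.04759068,
        0.00874256]), 'joint_efforts': array([ 1.17594151e-03, -5.70951784e+01, -5.01942337e+01, -1.31673723e-04,
        8.20600282e-03,  8.73986323e-06]), 'tool_pos': array([ 171.40889676, -574.51221291,  252.3358754 ]), 'tcp_rot': array([-1.79903528e+02, -9.62689832e-03,  1.66050495e+01]), 'ft_force': array([-0.77667367, -0.38924739,  0.34400018]), 'wrist_torque': array([-0.02412283,  0.01736069, -0.0391067 ]), 'grip_force': 0.0, 'finger_gap': 85.56940226389598}
```

View pics/scene0.png

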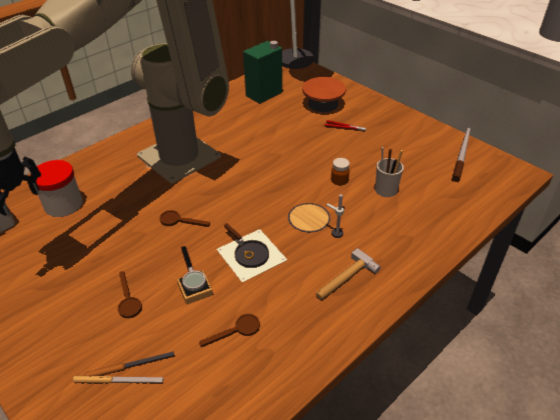

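View pics/top0.png

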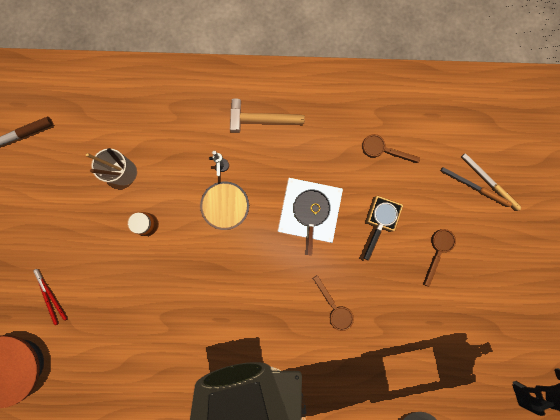

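The scene view shows the pan at (252,253) with the ring at (249,254), the steel loupe with a black handle at (194,282), the circle at (309,217), and the pointer on the post near (335,209). In the top view the pan is at (311,208), the loupe at (386,214), the circle at (225,205), and the pointer around (219,178).

Loupe-like things in the top view are brown at (373,146), (443,240) and (341,318), and steel and glass with a black handle on the padded block at (386,214). Only the last one fits the description. I'll confirm it in a crop and take measurements.

```bash
python3 - <<'E'
from h import *
s=snap('scene');t=snap('top')
T=t['img'];S=s['img']
a=cv2.resize(T[180:270,345:415],None,fx=3.3,fy=3.3,interpolation=cv2.INTER_CUBIC)
b=cv2.resize(T[145:235,190:255],None,fx=3.3,fy=3.3,interpolation=cv2.INTER_CUBIC)
c=cv2.resize(S[185:245,280:360],None,fx=4,fy=4,interpolation=cv2.INTER_CUBIC)
d=cv2.resize(S[220:300,170:290],None,fx=3,fy=3,interpolation=cv2.INTER_CUBIC)
W=np.zeros((600,800,3),np.uint8)
W[:a.shape[0],:a.shape[1]]=a; W[:b.shape[0],240:240+b.shape[1]]=b; W[300:540,:320]=c; W[300:540,340:700]=d
cv2.imwrite('pics/crop1.png',W)
hsv=cv2.cvtColor(T,cv2.COLOR_BGR2HSV)
def fit(mask,x0,y0,x1,y1):
    m=np.zeros_like(mask);m[y0:y1,x0:x1]=mask[y0:y1,x0:x1]
    cs,_=cv2.findContours(m,cv2.RETR_EXTERNAL,cv2.CHAIN_APPROX_NONE)
    return max(cs,key=cv2.contourArea)
g=cv2.cvtColor(T,cv2.COLOR_BGR2GRAY)
# hearth
q=fit((g>170).astype(np.uint8)*255,265,165,355,255); rc=cv2.minAreaRect(q)
P=[onz(t,p,0)[:2].round(1) for p in cv2.boxPoints(rc)]; print('hearth',np.mean(P,0),P)
# circle pale
q=fit((cv2.inRange(hsv,(12,60,150),(30,190,255))),195,175,255,235); e=cv2.fitEllipse(q)
print('circle',e,onz(t,e[0],0), 'diam mm',np.array(e[1])*1081/401.7)
# pan dark
q=fit((g<75).astype(np.uint8)*255,285,183,337,260)
m=np.zeros_like(g);cv2.drawContours(m,[q],-1,255,-1)
o=cv2.morphologyEx(m,cv2.MORPH_OPEN,np.ones((15,15)));(cx,cy),rr=cv2.minEnclosingCircle(np.argwhere(o>0)[:,::-1].astype(np.float32))
print('pan',cx,cy,rr,rr*2*1065/401.7,onz(t,(cx,cy),16))
# lens ring (brass)
print('gray rows around lens'); 
np.set_printoptions(linewidth=250)
print(g[214,360:412]); print(g[190:240,386])
for p in [(225,205)]: print(onz(t,p,0))
E
```

```text
hearth [ 535.6   -127.375] [array([475. , -38.9]), array([623.5, -66.1]), array([ 596.1, -216.7]), array([ 447.8, -187.8])]
circle ((224.050048828125, 205.40902709960938), (43.74636459350586, 44.38208770751953), 77.64448547363281) [542.1201756  105.16375929   0.        ] diam mm [117.72422237 119.43499331]
pan 0.0 0.0 0.0 0.0 [1091.47970626  731.42953799   16.        ]
gray rows around lens
[116 115 115 115 115 115 108  47  44  60 118 179  27  42 129 229 180 181 181 180 182 182 181 180 181 181 181 180 180 181 181 180 181 180 183 186 130 142  83 183 125 120 121 122 121 122 120 122 121 120 121 121]
[123 125 124 119 123 122 127 128 130 197 107  38 113 206 183 181 182 181 181 181 181 181 180 182 181 180 182 180 181 182 180 182 182 182 199 146  40 181 107  54  45 127 129 118 114 123 126 127 127 128]
[543.28274885 102.64569576   0.        ]
```

View pics/crop1.png

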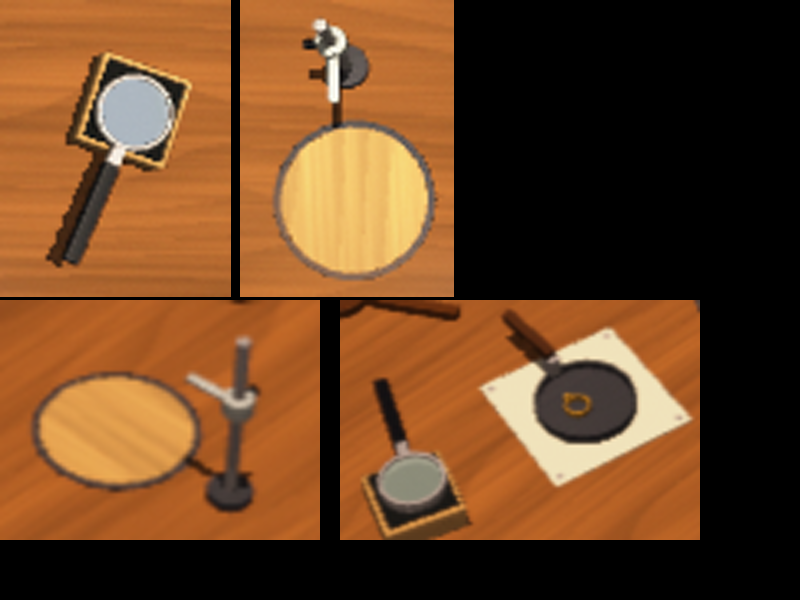

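The crop confirms that the steel loupe with the black handle lies on the padded rest at top (386,214). The pointer tip is at about top (218,175.5) and scene (327.2,204).

```bash
python3 - <<'E'
from h import *
s=snap('scene');t=snap('top')
T=t['img'];S=s['img'];hsv=cv2.cvtColor(T,cv2.COLOR_BGR2HSV);g=T.max(2)
np.set_printoptions(suppress=True,precision=1)
print('tip',tri(t,(217.9,175.3),s,(327.2,204)))
print('posttop',tri(t,(190+79/3.3,145+24/3.3),s,(280+243/4,185+41/4)))
def sub(mask,x0,y0,x1,y1):
    m=np.zeros_like(mask);m[y0:y1,x0:x1]=mask[y0:y1,x0:x1];return m
def big(m):
    cs,_=cv2.findContours(m,cv2.RETR_EXTERNAL,cv2.CHAIN_APPROX_NONE);return max(cs,key=cv2.contourArea)
k=cv2.getStructuringElement(cv2.MORPH_ELLIPSE,(17,17))
m=sub(cv2.inRange(hsv,(0,0,0),(179,130,110)),285,180,340,245)
q=big(cv2.morphologyEx(m,cv2.MORPH_OPEN,k)); e=cv2.fitEllipse(q); c=onz(t,e[0],16)
print('pan',e,c,np.array(e[1])*1065/401.7)
# handle reddish dark
m=sub(cv2.inRange(hsv,(0,60,0),(179,255,110)),295,225,325,262); q=big(m); rc=cv2.minAreaRect(q)
print('handle',rc,[onz(t,p,38) for p in cv2.boxPoints(rc)]); 
m=sub(cv2.inRange(hsv,(90,10,120),(125,120,255)),365,195,405,235); q=big(m); e=cv2.fitEllipse(q); L=onz(t,e[0],42)
print('lens',e,L,np.array(e[1])*1039/401.7)
m=sub(cv2.inRange(hsv,(0,0,0),(179,110,75)),355,226,386,265); q=big(m); rc=cv2.minAreaRect(q)
print('lh',rc,[onz(t,p,42) for p in cv2.boxPoints(rc)])
# ring
m=sub(cv2.inRange(hsv,(12,110,90),(32,255,255)),296,195,327,225); p=np.argwhere(m)[:,::-1]; print('ring',(p.min(0)+p.max(0))/2,p.min(0),p.max(0),onz(t,(p.min(0)+p.max(0))/2,10))
W=cv2.resize(T[185:270,285:405],None,fx=6.5,fy=6.5,interpolation=cv2.INTER_CUBIC)[:560];cv2.imwrite('pics/crop2.png',W)
E
```

```text
tip (array([608.2, 111.4,  95.3]), np.float64(1.908815983370171))
posttop (array([652.3, 114. , 155.3]), np.float64(2.6163847251947883))Traceback (most recent call last):
  File "<stdin>", line 13, in <module>
  File "<stdin>", line 10, in big
ValueError: max() iterable argument is empty
```

```bash
cat > m.py <<'E'
from h import *
np.set_printoptions(suppress=True,precision=1)
def sub(mask,x0,y0,x1,y1):
    m=np.zeros_like(mask);m[y0:y1,x0:x1]=mask[y0:y1,x0:x1];return m
def big(m):
    cs,_=cv2.findContours(m,cv2.RETR_EXTERNAL,cv2.CHAIN_APPROX_NONE);return max(cs,key=cv2.contourArea)
E
python3 - <<'E'
from m import *
t=snap('top');T=t['img'];hsv=cv2.cvtColor(T,cv2.COLOR_BGR2HSV)
W=cv2.resize(T[185:270,285:405],None,fx=6.5,fy=6.5,interpolation=cv2.INTER_CUBIC)[:560];cv2.imwrite('pics/crop2.png',W)
print(hsv[200:220:6,305],hsv[208,286:340].tolist(),hsv[248,300:318].tolist())
m=sub(cv2.inRange(hsv,(90,10,120),(125,120,255)),365,195,405,235); q=big(m); e=cv2.fitEllipse(q); L=onz(t,e[0],42)
print('lens',e,L,np.array(e[1])*1039/401.7)
m=sub(cv2.inRange(hsv,(0,0,0),(179,110,75)),355,226,386,265); q=big(m); rc=cv2.minAreaRect(q)
print('lh',rc,[onz(t,p,42) for p in cv2.boxPoints(rc)])
m=sub(cv2.inRange(hsv,(12,110,90),(32,255,255)),296,195,327,225); p=np.argwhere(m)[:,::-1]; print('ring',(p.min(0)+p.max(0))/2,p.min(0),p.max(0),onz(t,(p.min(0)+p.max(0))/2,10))
E
```

```text
[[ 12  30 112]
 [ 14  30 109]
 [ 17  33 108]
 [ 11  31 114]] [[90, 3, 250], [90, 3, 250], [98, 4, 251], [98, 4, 251], [98, 4, 251], [98, 4, 251], [95, 6, 246], [16, 44, 76], [11, 30, 92], [9, 32, 110], [13, 29, 107], [8, 26, 106], [8, 26, 108], [12, 31, 108], [10, 28, 108], [10, 28, 108], [9, 31, 108], [8, 28, 108], [10, 28, 109], [12, 30, 110], [15, 33, 109], [15, 32, 110], [15, 28, 108], [14, 31, 107], [18, 128, 151], [22, 174, 240], [13, 37, 111], [8, 27, 113], [10, 27, 112], [12, 30, 112], [15, 27, 112], [14, 25, 111], [14, 48, 112], [18, 169, 130], [18, 132, 168], [12, 33, 115], [10, 34, 114], [9, 31, 114], [9, 29, 115], [8, 33, 115], [6, 31, 115], [9, 31, 114], [10, 30, 102], [15, 8, 62], [98, 6, 183], [98, 4, 251], [98, 4, 251], [98, 4, 251], [98, 4, 251], [98, 4, 251], [98, 4, 251], [98, 4, 251], [80, 3, 247], [14, 130, 212]] [[12, 159, 184], [12, 158, 184], [12, 157, 183], [12, 160, 182], [13, 162, 181], [12, 161, 171], [12, 121, 93], [10, 119, 92], [11, 149, 132], [10, 148, 131], [10, 150, 131], [10, 153, 130], [11, 154, 139], [13, 166, 183], [13, 168, 182], [13, 169, 181], [13, 171, 180], [13, 171, 182]]
lens ((385.3834228515625, 213.67640686035156), (18.201284408569336, 19.202049255371094), 154.8801727294922) [ 525.5 -320.7   42. ] [47.1 49.7]
lh ((371.887939453125, 244.0948486328125), (5.120950698852539, 31.77615737915039), 23.198591232299805) [array([ 410.2, -263. ,   42. ]), array([ 486.4, -295.5,   42. ]), array([ 481.4, -307.8,   42. ]), array([ 405.3, -275.3,   42. ])]
ring [315. 208.] [310 203] [320 213] [ 539.4 -139.6   10. ]
```

View pics/crop2.png

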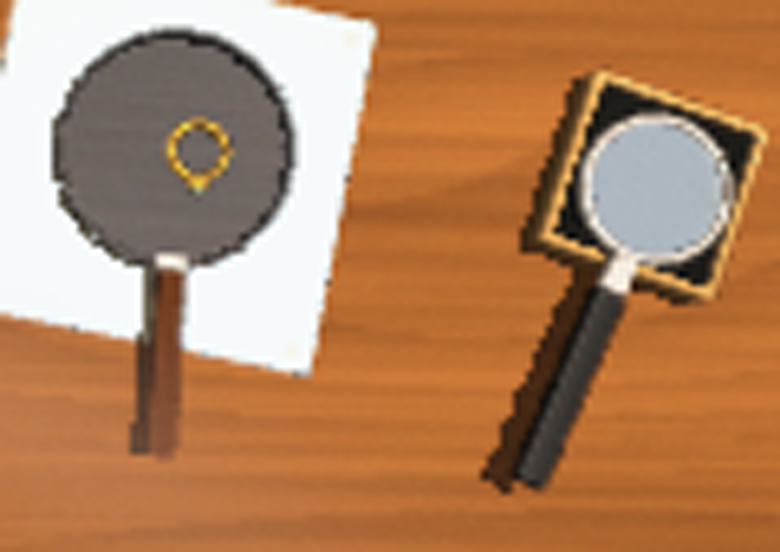

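The crop shows the pan centred at (311.4,207.2) with its handle end at (310.1,254.9). The lens centre is at (385.6,213.7) and the loupe handle end at (366.9,259.5).

```bash
python3 - <<'E'
from m import *
t=snap('top')
P=onz(t,(311.2,207.2),16);E=onz(t,(310.1,254.9),38);N=onz(t,(310.8,226.5),38);L=onz(t,(385.6,213.7),42);H=onz(t,(366.9,259.5),42)
for a,b,n in ((P,E,'pan'),(L,H,'loupe')):
    d=b-a; print(n,a,b,np.linalg.norm(d[:2]),np.degrees(np.arctan2(-d[1],-d[0])))
print(N)
d=(E-P)[:2]; d/=np.linalg.norm(d); print('pan grip',P[:2]+95*d)
d=(H-L)[:2]; d/=np.linalg.norm(d); print('loupe grip',L[:2]+72*d)
print(np.round(r.sense()['tcp_rot'],1))
# rotation matrix of tool
print(rot(r.sense()['tcp_rot']))
E
```

```text
pan [ 540.8 -128.8   16. ] [ 414.7 -125.6   38. ] 126.15133974720281 -1.4377681363820123
loupe [ 525.5 -321.3   42. ] [ 405.7 -272.5   42. ] 129.32132198091915 -22.16983859503692
[ 488.3 -126.4   38. ]
pan grip [ 445.8 -126.4]
loupe grip [ 458.8 -294.1]
[-180.    -0.    16.6]
[[ 1.   0.3 -0. ]
 [ 0.3 -1.   0. ]
 [ 0.  -0.  -1. ]]
```

>>> step_arm([
  [[20,33,-5,0,0,-0.03],[43,70,-15,0,0,-0.06],[66,108,-25,0,0,-0.09],[89,146,-35,0,0,-0.12],[112,184,-45,0,0,-0.15],[135,222,-55,0,0,-0.18],[158,260,-63,0,0,-0.21],[181,297,-71,0,0,-0.24],[204,334,-79,0,0,-0.27],[227,371,-87,0,0,-0.3],[250,408,-95,0,0,-0.314],[268,438,-103,0,0,-0.314]],
], fingers=-0.3, newtons=40)

```text
time: 1.4
tool_pos: [426.8, -157.5, 155.9]
tcp_rot: [180.0, -0.1, -1.5]
ft_force: [0.6, -0.1, 0.0]
finger_gap: 55.8
grip_force: 0.0
```

>>> step_arm([
  [[6,10,0,0,0,0],[6.5,10.6,-10,0,0,0],[6.5,10.6,-25,0,0,0],[6.5,10.6,-40,0,0,0],[6.5,10.6,-50,0,0,0],[6.5,10.6,-50,0,0,0]],
])

```text
time: 1.9
tool_pos: [430.4, -148.6, 103.0]
tcp_rot: [-179.9, 0.2, -1.4]
ft_force: [-0.8, 0.0, 0.5]
finger_gap: 55.7
grip_force: 0.0
```

```bash
python3 - <<'E'
from m import *
t=snap('top');s=snap('scene');q=r.sense();print(q['time'],q['tool_pos'],q['tcp_rot'],q['finger_gap'],q['ft_force'])
a=cv2.resize(t['img'][180:280,250:375],None,fx=4.5,fy=4.5);b=cv2.resize(s['img'][190:290,190:290],None,fx=2.3,fy=2.3)
W=np.zeros((450,800,3),np.uint8);W[:450,:562]=a[:450,:562];W[:230,565:795]=b;cv2.imwrite('pics/c3.png',W)
E
```

```text
2.0 [ 431.9 -149.2  105.5] [-180.     0.    -1.4] 55.84847868132996 [ 0.2  0.5 -0.4]
```

View pics/c3.png

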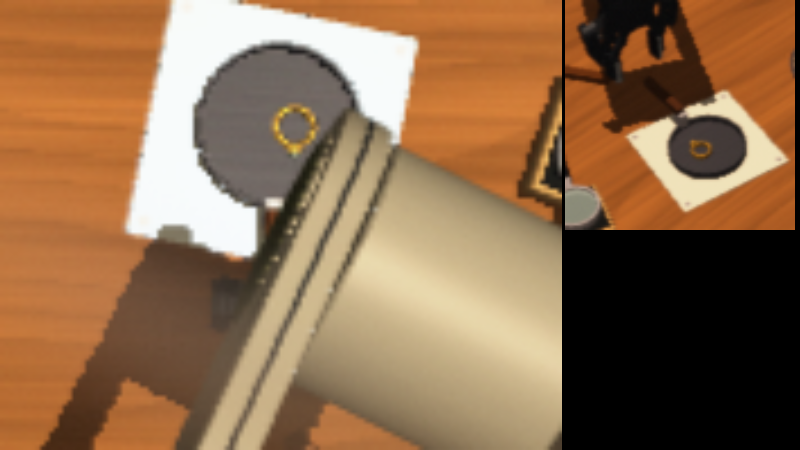

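The view shows the gripper above and short of the handle, since the last rows were cut by the speed cap, and the pan hasn't moved. I'll correct by the measured pose.

>>> step_arm([
  [[7,11,0,0,0,0],[14.5,22.5,0,0,0,0],[14.5,22.5,-15,0,0,0],[14.5,22.5,-30,0,0,0],[14.5,22.5,-40,0,0,0],[14.5,22.5,-40,0,0,0]],
])

```text
time: 2.5
tool_pos: [445.8, -126.0, 64.3]
tcp_rot: [-180.0, 0.1, -1.4]
ft_force: [0.4, 0.9, -0.6]
finger_gap: 55.5
grip_force: 0.0
```

```bash
python3 - <<'E'
from m import *
P=[]
for i in range(6):
    snap('top');q=r.sense();P.append(np.r_[q['tool_pos'],q['tcp_rot'][2]])
print(np.mean(P,0),np.std(P,0),q['ft_force'])
E
```

```text
[ 447.2 -126.5   66.4   -1.4] [0.5 0.2 0.6 0. ] [-0.  -0.2  1.2]
```

>>> step_arm([
  [[-1,0,-10,0,0,0],[-1,0,-20,0,0,0],[-1,0,-27,0,0,0],[-1,0,-31,0,0,0],[-1,0,-31,0,0,0],[-1,0,-31,0,0,0]],
])

```text
time: 3.3
tool_pos: [445.4, -125.9, 34.1]
tcp_rot: [-180.0, 0.1, -1.4]
ft_force: [0.7, 0.4, 0.4]
finger_gap: 55.3
grip_force: 0.0
```

>>> step_arm([
  [[0,0,0,0,0,0],[0,0,0,0,0,0],[0,0,0,0,0,0],[0,0,0,0,0,0],[0,0,0,0,0,0],[0,0,0,0,0,0],[0,0,0,0,0,0],[0,0,0,0,0,0],[0,0,0,0,0,0],[0,0,0,0,0,0]],
], fingers=1, newtons=30)

```text
time: 4.13
tool_pos: [446.1, -126.4, 35.0]
tcp_rot: [180.0, -0.0, -1.4]
ft_force: [-0.1, -1.5, 4.9]
finger_gap: 11.5
grip_force: 32.7
```

```bash
python3 - <<'E'
from m import *
P=[];F=[];M=[]
for i in range(6):
    snap('top');q=r.sense();P.append(np.r_[q['tool_pos'],q['tcp_rot']]);F.append(q['ft_force']);M.append(q['wrist_torque'])
print(np.mean(P[1:],0),np.mean(F,0),np.mean(M,0))
E
```

```text
[ 446.1 -126.4   34.9  180.    -0.    -1.4] [-0.7 -1.8  5.2] [-0.3  0.  -0.1]
```

>>> step_arm([
  [[0,0,0.3,0,0,0],[0,0,0.3,0,0,0],[0,0,0.3,0,0,0]],
])

```text
time: 4.68
tool_pos: [446.2, -126.3, 35.1]
tcp_rot: [180.0, -0.0, -1.4]
ft_force: [1.6, -2.8, 1.5]
finger_gap: 11.1
grip_force: 32.4
```

```bash
cat > f.py <<'E'
from m import *
P=[];F=[];M=[]
for i in range(5):
    snap('top');q=r.sense();P.append(np.r_[q['tool_pos'],q['tcp_rot']]);F.append(q['ft_force']);M.append(q['wrist_torque'])
print(q['time'],np.mean(P,0),np.mean(F,0),np.mean(M,0),q['finger_gap'])
E
python3 f.py
```

```text
4.9333 [ 446.2 -126.3   35.1  180.    -0.    -1.4] [ 2.1 -1.9  2.2] [-0.4 -0.4 -0.1] 11.36266061899088
```

>>> step_arm([
  [[0,1,0,0,0,0],[0,3,0,0,0,0],[0,6,0,0,0,0],[0,10,0,0,0,0],[0,15,0,0,0,0],[0,20,0,0,0,0],[0,25,0,0,0,0],[0,30,0,0,0,0],[0,35,0,0,0,0],[0,40,0,0,0,0],[0,45,0,0,0,0],[0,50,0,0,0,0]],
])

```text
time: 5.93
tool_pos: [445.8, -75.6, 35.0]
tcp_rot: [-180.0, 0.0, -1.4]
ft_force: [-0.0, -4.5, 3.2]
finger_gap: 11.5
grip_force: 32.6
```

>>> step_arm([
  [[0,5,0,0,0,0],[0,10,0,0,0,0],[0,15,0,0,0,0],[0,20,0,0,0,0],[0,25,0,0,0,0],[0,30,0,0,0,0],[0,35,0,0,0,0],[0,40,0,0,0,0],[0,44,0,0,0,0],[0,47,0,0,0,0],[0,49,0,0,0,0],[0,50,0,0,0,0]],
])

```text
time: 6.93
tool_pos: [445.8, -25.9, 35.0]
tcp_rot: [-180.0, 0.0, -1.4]
ft_force: [0.8, -4.9, 4.5]
finger_gap: 11.4
grip_force: 32.7
```

```bash
python3 f.py
```

```text
7.1833 [ 445.9  -25.9   35.  -180.     0.    -1.4] [ 0.3 -2.1  4.3] [-0.3 -0.1 -0.2] 11.298356720262433
```

>>> step_arm([
  [[0,1,0.2,0,0,0],[0,3,0.2,0,0,0],[0,6,0.2,0,0,0],[0,10,0.2,0,0,0],[0,15,0.2,0,0,0],[0,20,0.2,0,0,0],[0,25,0.2,0,0,0],[0,30,0.2,0,0,0],[0,35,0.2,0,0,0],[0,40,0.2,0,0,0],[0,45,0.2,0,0,0],[0,50,0.2,0,0,0]],
])

```text
time: 8.18
tool_pos: [445.8, 24.4, 35.1]
tcp_rot: [-180.0, 0.0, -1.4]
ft_force: [1.0, -3.8, 2.5]
finger_gap: 11.4
grip_force: 32.4
```

>>> step_arm([
  [[0,5,0,0,0,0],[0,12,0,0,0,0],[0,19,0,0,0,0],[0,26,0,0,0,0],[0,33,0,0,0,0],[0,40,0,0,0,0],[0,47,0,0,0,0],[0,54,0,0,0,0],[0,60,0,0,0,0],[0,65,0,0,0,0],[0,68,0,0,0,0],[0,70,0,0,0,0]],
])

```text
time: 9.18
tool_pos: [445.8, 94.3, 35.2]
tcp_rot: [180.0, 0.0, -1.4]
ft_force: [0.2, -3.5, 2.1]
finger_gap: 11.2
grip_force: 32.4
```

>>> step_arm([
  [[0,4,0,0,0,0],[0,8,0,0,0,0],[0,11,0,0,0,0],[0.5,13,0,0,0,0],[0.5,13.6,0,0,0,0],[0.5,13.6,0,0,0,0]],
])

```text
time: 9.68
tool_pos: [446.3, 107.7, 35.2]
tcp_rot: [-180.0, 0.0, -1.4]
ft_force: [-0.7, -1.2, 2.3]
finger_gap: 11.3
grip_force: 32.3
```

```bash
python3 f.py; python3 - <<'E'
from m import *
t=snap('top');s=snap('scene')
a=cv2.resize(t['img'][140:265,170:290],None,fx=4,fy=4);b=cv2.resize(s['img'][170:260,260:360],None,fx=3,fy=3)
W=np.zeros((500,800,3),np.uint8);W[:500,:480]=a;W[:270,490:790]=b;cv2.imwrite('pics/c4.png',W)
E
```

```text
9.9333 [ 446.3  107.6   35.2 -180.     0.    -1.4] [ 0.  -0.8  1.9] [-0.1  0.  -0.1] 11.39640216831444
```

View pics/c4.png

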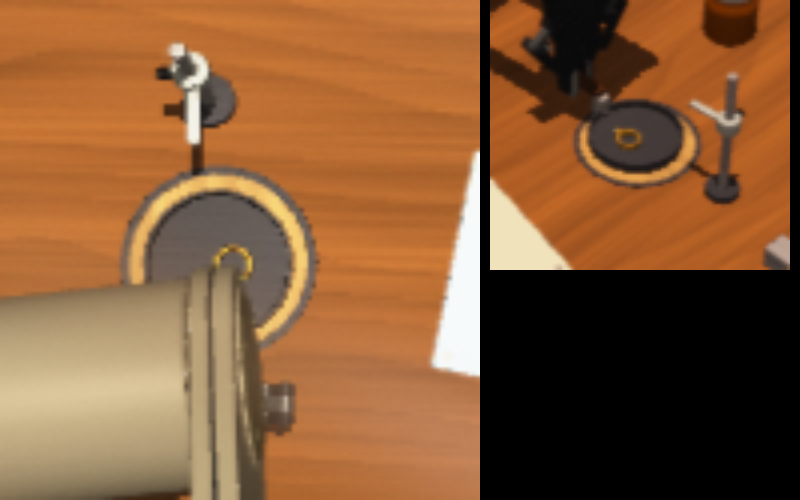

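The picture shows the pan inside the circle, with margins of about 12 mm at the far side, 6 mm at the left and 9 mm at the right before parallax. The ring is near top (228,205.5). I'll nudge 2 mm forward, then release and back off.

>>> step_arm([
  [[1,0,0,0,0,0],[2,0,0,0,0,0],[2,0,0,0,0,0],[2,0,0,0,0,0]],
])

```text
time: 10.37
tool_pos: [447.3, 107.5, 35.1]
tcp_rot: [180.0, 0.1, -1.4]
ft_force: [-7.8, -0.4, 8.3]
finger_gap: 11.3
grip_force: 33.2
```

>>> step_arm([
  [[0,0,0,0,0,0],[0,0,0,0,0,0],[0,0,0,0,0,0],[0,0,0,0,0,0],[0,0,0,0,0,0],[0,0,0,0,0,0]],
], fingers=-0.3)

```text
time: 10.87
tool_pos: [448.4, 107.4, 35.2]
tcp_rot: [-180.0, -0.0, -1.4]
ft_force: [0.2, -0.0, -0.0]
finger_gap: 55.3
grip_force: 0.0
```

>>> step_arm([
  [[0,0,5,0,0,0],[0,0,15,0,0,0],[0,0,30,0,0,0],[0,0,50,0,0,0],[0,0,70,0,0,0],[0,-20,90,0,0,0],[0,-50,105,0,0,-0.06],[0,-85,110,0,0,-0.12],[0,-120,110,0,0,-0.18],[0,-155,110,0,0,-0.24],[0,-190,110,0,0,-0.3],[0,-225,110,0,0,-0.36]],
])

```text
time: 11.87
tool_pos: [448.4, -119.3, 146.7]
tcp_rot: [-180.0, -0.1, -22.2]
ft_force: [-0.5, 0.2, 0.3]
finger_gap: 55.4
grip_force: 0.0
```

```bash
python3 f.py; cat > pan.py <<'E'
from m import *
t=snap('top');s=snap('scene')
T=t['img'];hsv=cv2.cvtColor(T,cv2.COLOR_BGR2HSV)
k=cv2.getStructuringElement(cv2.MORPH_ELLIPSE,(15,15))
m=sub(cv2.inRange(hsv,(0,0,0),(179,90,140)),195,172,255,240)
rg=sub(cv2.inRange(hsv,(12,110,90),(32,255,255)),212,190,243,222)
cl=cv2.morphologyEx(m,cv2.MORPH_OPEN,k) if 0 else m
q=max(cv2.findContours(m,cv2.RETR_LIST,cv2.CHAIN_APPROX_NONE)[0],key=lambda c:cv2.contourArea(c) if cv2.contourArea(c)<1350 else 0)
(cx,cy),rr=cv2.minEnclosingCircle(q);print('pan?',cx,cy,rr,cv2.fitEllipse(q),onz(t,cv2.fitEllipse(q)[0],16))
n,lab,st,ce=cv2.connectedComponentsWithStats(rg)
for i in range(1,n): print('ring',st[i],ce[i],onz(t,st[i][:2]+(st[i][2:4]-1)/2,10))
a=cv2.resize(T[140:265,170:290],None,fx=4,fy=4,interpolation=cv2.INTER_CUBIC);b=cv2.resize(s['img'][170:270,260:360],None,fx=3.1,fy=3.1,interpolation=cv2.INTER_CUBIC)
W=np.zeros((500,800,3),np.uint8);W[:500,:480]=a;W[:310,490:800]=b;cv2.imwrite('pics/c5.png',W)
E
python3 pan.py
```

```text
12.1167 [ 448.5 -120.5  146.4   36.    -0.1  -22.3] [-0.4 -0.3 -0.1] [-0.  0. -0.] 55.556118539824105
pan? 223.93450927734375 205.11444091796875 18.350704193115234 ((224.24151611328125, 204.6849822998047), (34.54575729370117, 35.75667953491211), 125.81263732910156) [542.6 102.7  16. ]
ring [212 190   2   2   3] [212.3 190.3] [580.6 136.   10. ]
ring [235 190   8  11  36] [239.8 193.2] [570.   66.2  10. ]
ring [223 201  10  11  50] [227.6 206. ] [539.8  94.7  10. ]
ring [234 210   9  12  40] [239.4 217.4] [514.9  66.   10. ]
ring [212 220   3   2   5] [212.8 220.6] [500.2 131.9  10. ]
```

View pics/c5.png

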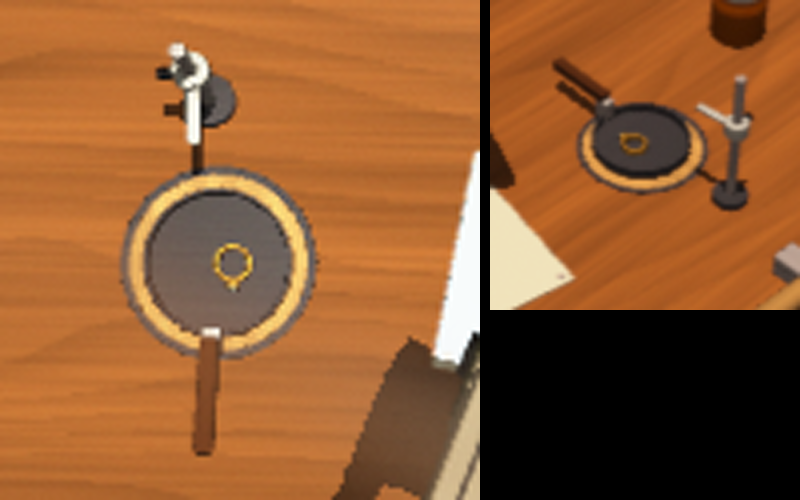

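The pan sits wholly inside the circle: its rim centre is at about (224.5,205.5), against the circle centre at (224,205.4). The ring is at top (227.8,205.4), and it hasn't tipped or left the pan. Next is the loupe.

>>> step_arm([
  [[1,-15,0,0,0,0],[3,-45,0,0,0,0],[5,-80,0,0,0,0],[7,-110,-5,0,0,0],[9,-140,-15,0,0,0],[10,-165,-30,0,0,0],[10.3,-173.6,-45,0,0,0],[10.3,-173.6,-60,0,0,0],[10.3,-173.6,-66,0,0,0],[10.3,-173.6,-66,0,0,0],[10.3,-173.6,-66,0,0,0]],
])

```text
time: 13.13
tool_pos: [459.0, -289.9, 79.3]
tcp_rot: [-180.0, 0.0, -21.9]
ft_force: [-0.8, -0.0, 0.6]
finger_gap: 55.7
grip_force: 0.0
```

```bash
python3 f.py; python3 - <<'E'
from m import *
t=snap('top');s=snap('scene')
for z in (8,10): print(onz(t,(227.8,205.4),z),onz(s,(305.8,215.5),z))
print(tri(t,(227.8,205.4),s,(305.8,215.5)))
print('scene tip/post check',onz(s,(327.2,204),95.3))
# scene check of circle and lens
S=s['img'];hs=cv2.cvtColor(S,cv2.COLOR_BGR2HSV)
print('lens scene proj',proj(s,(525.5,-321.3,42)),proj(t,(525.5,-321.3,42)))
E
```

```text
13.3833 [ 459.5 -290.9   80.4  180.    -0.1  -21.9] [ 0.2 -0.1  0.4] [ 0. -0.  0.] 55.38928823734161
[541.6  94.1   8. ] [536.6 100.2   8. ]
[541.4  93.9  10. ] [538.   98.6  10. ]
(array([541.4,  93.9,  15.2]), np.float64(1.4779756558933204))
scene tip/post check [608.6 112.3  95.3]
lens scene proj [193.1 279.3] [385.6 213.7]
```

>>> step_arm([
  [[0,-3.2,-8,0,0,0],[-0.7,-3.2,-20,0,0,0],[-0.7,-3.2,-32,0,0,-0.005],[-0.7,-3.2,-38,0,0,-0.005],[-0.7,-3.2,-41.4,0,0,-0.005],[-0.7,-3.2,-41.4,0,0,-0.005],[-0.7,-3.2,-41.4,0,0,-0.005]],
])

```text
time: 14.07
tool_pos: [457.8, -294.2, 37.4]
tcp_rot: [-180.0, 0.0, -22.3]
ft_force: [0.1, -0.3, 1.5]
finger_gap: 55.1
grip_force: 0.0
```

```bash
python3 f.py; python3 - <<'E'
from m import *
t=snap('top');s=snap('scene')
S=s['img'];hs=cv2.cvtColor(S,cv2.COLOR_BGR2HSV)
np.set_printoptions(linewidth=250)
print(proj(s,(541.4,93.9,9)))
m=sub(cv2.inRange(hs,(10,110,70),(35,255,255)),297,209,315,223); print((m[209:223,297:315]>0).astype(int))
print((sub(cv2.inRange(cv2.cvtColor(t['img'],cv2.COLOR_BGR2HSV),(10,90,80),(35,255,255)),220,198,236,214)[198:214,220:236]>0).astype(int))
g=cv2.cvtColor(S,cv2.COLOR_BGR2GRAY);print(g[199:212,322:338])
g=cv2.cvtColor(t['img'],cv2.COLOR_BGR2GRAY);print(g[168:182,212:226])
E
```

```text
14.3167 [ 458.3 -294.6   38.3  108.    -0.   -22.3] [-0.2 -0.5  0. ] [-0. -0. -0.] 55.28262627284689
[305.5 217. ]
[[0 0 0 0 0 0 0 0 0 0 0 0 0 0 0 0 0 0]
 [0 0 0 0 0 0 0 0 0 0 0 0 0 0 0 0 0 0]
 [0 0 0 0 0 0 0 0 0 0 0 0 0 0 0 0 0 0]
 [0 0 0 0 0 0 0 0 0 0 0 0 0 0 0 0 0 0]
 [0 0 0 0 0 1 1 1 1 1 1 1 0 0 0 0 0 0]
 [0 0 0 0 0 1 1 1 1 1 1 1 1 1 0 0 0 0]
 [0 0 0 0 0 1 1 0 0 0 0 1 1 1 0 0 0 0]
 [0 0 0 0 0 1 1 1 0 0 0 0 1 1 0 0 0 0]
 [0 0 0 0 0 1 1 1 1 0 0 1 1 1 0 0 0 0]
 [0 0 0 0 0 0 1 1 1 1 1 1 1 1 0 0 0 0]
 [0 0 0 0 0 0 1 1 1 1 1 1 1 0 0 0 0 0]
 [0 0 0 0 0 0 0 0 0 0 0 0 0 0 0 0 0 0]
 [0 0 0 0 0 0 0 0 0 0 0 0 0 0 0 0 0 0]
 [0 0 0 0 0 0 0 0 0 0 0 0 0 0 0 0 0 0]]
[[0 0 0 0 0 0 0 0 0 0 0 0 0 0 0 0]
 [0 0 0 0 0 0 0 0 0 0 0 0 0 0 0 0]
 [0 0 0 0 0 0 0 0 0 0 0 0 0 0 0 0]
 [0 0 0 0 0 0 1 1 1 1 0 0 0 0 0 0]
 [0 0 0 0 1 1 1 1 1 1 1 1 0 0 0 0]
 [0 0 0 0 1 1 0 0 0 0 0 1 1 0 0 0]
 [0 0 0 1 1 0 0 0 0 0 0 1 1 0 0 0]
 [0 0 0 1 1 0 0 0 0 0 0 1 1 0 0 0]
 [0 0 0 1 1 0 0 0 0 0 0 1 1 0 0 0]
 [0 0 0 1 1 0 0 0 0 0 0 1 1 0 0 0]
 [0 0 0 0 1 1 0 0 0 0 1 1 1 0 0 0]
 [0 0 0 0 0 1 1 1 1 1 1 1 0 0 0 0]
 [0 0 0 0 0 0 1 1 
[... 1121 characters left out ...]
7 136 122 126 244 245 242  48  93  95  92  66  52]
 [144 142 143 142 175 244 245 242  40  34  34  37  69 139]
 [141 141 139 141 174 244 246 242  72 139 138 138 137 142]
 [133 132 133 133 169 243 245 243  77 133 134 134 134 133]
 [135 134 134 136 173 246 245 241  80 135 134 134 134 134]
 [139 137 138 138 150 209 243 206  76 138 138 136 136 136]
 [136 135 136 137 138 134  78  66  71 137 136 135 136 135]
 [124 130 132 133 134 123  46  47  70 133 133 134 135 135]
 [121 123 124 124 123 113  45  43  63 123 122 123 122 125]
 [125 125 124 124 123 114  44  42  62 122 122 122 123 123]
 [128 129 126 127 127 114  44  43  64 125 125 123 124 122]
 [126 124 125 125 125 116  44  44  62 119 111 113 113 112]]
```

>>> step_arm([
  [[0.5,0.5,0.7,0,0,0],[0.5,0.5,0.7,0,0,0],[0.5,0.5,0.7,0,0,0],[0.5,0.5,0.7,0,0,0],[0.5,0.5,0.7,0,0,0],[0.5,0.5,0.7,0,0,0],[0.5,0.5,0.7,0,0,0],[0.5,0.5,0.7,0,0,0],[0.5,0.5,0.7,0,0,0],[0.5,0.5,0.7,0,0,0]],
], fingers=1, newtons=40)

```text
time: 15.25
tool_pos: [458.5, -293.9, 38.6]
tcp_rot: [-180.0, -0.0, -22.3]
ft_force: [0.8, 0.9, 2.0]
finger_gap: 13.2
grip_force: 43.4
```

>>> step_arm([
  [[0,0,0.5,0,0,0],[0,0,2,0,0,0],[0,0,5,0,0,0],[0,0,10,0,0,0],[0,0,18,0,0,0],[0,0,28,0,0,0],[0,0,40,0,0,0],[0,0,50,0,0,0],[0,0,56,0,0,0],[0,0,59,0,0,0],[0,0,60,0,0,0],[0,0,60,0,0,0]],
])

```text
time: 16.25
tool_pos: [458.5, -293.9, 98.7]
tcp_rot: [180.0, -0.0, -22.3]
ft_force: [0.4, 0.6, -0.3]
finger_gap: 13.3
grip_force: 43.1
```

```bash
python3 f.py; python3 - <<'E'
from m import *
t=snap('top');s=snap('scene')
p=np.array([525.5,-321.3,96]);x,y=map(int,proj(t,p));u,v=map(int,proj(s,p));print(x,y,u,v)
a=cv2.resize(t['img'][y-40:y+60,x-50:x+50],None,fx=4,fy=4,interpolation=cv2.INTER_CUBIC);b=cv2.resize(s['img'][v-50:v+50,u-50:u+50],None,fx=4,fy=4,interpolation=cv2.INTER_CUBIC)
cv2.imwrite('pics/c6.png',np.hstack([a,b]))
E
```

```text
16.5 [ 458.1 -293.6   97.9 -180.     0.1  -22.3] [ 0.1 -0.2 -0.9] [ 0.  0. -0.] 13.126158434650279
391 212 190 265
```

View pics/c6.png

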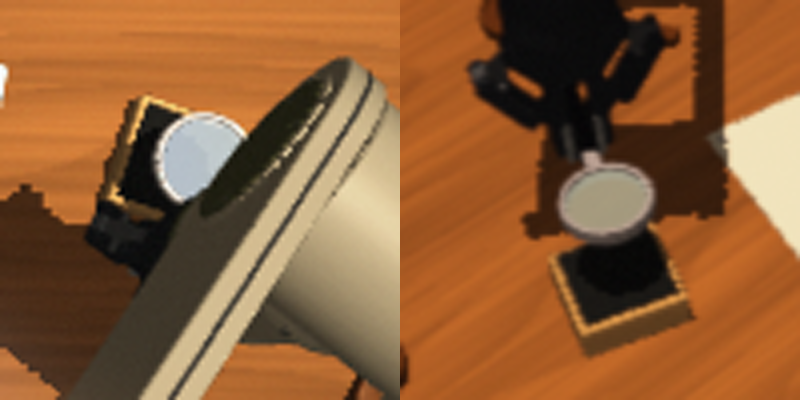

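The picture shows the loupe lifted level off its rest, with the lens at top (391,212) and scene (190,264). I'll carry it across with the orientation unchanged.

>>> step_arm([
  [[0,4,0,0,0,0],[0,12,0,0,0,0],[1,24,0,0,0,0],[2,40,0,0,0,0],[3,58,0,0,0,0],[4,78,0,0,0,0],[5,98,0,0,0,0],[6,118,0,0,0,0],[7,138,0,0,0,0],[8,158,0,0,0,0],[9,178,0,0,0,0],[9.7,198,0,0,0,0]],
])

```text
time: 17.6
tool_pos: [467.8, -93.8, 98.5]
tcp_rot: [-180.0, 0.0, -22.3]
ft_force: [0.2, 0.5, -0.8]
finger_gap: 12.8
grip_force: 43.1
```

>>> step_arm([
  [[1,20,0,0,0,0],[2,40,0,0,0,0],[3,60,0,0,0,0],[4,80,0,0,0,0],[5,100,0,0,0,0],[6,120,0,0,0,0],[6,140,0,0,0,0],[6,158,0,0,0,0],[6,174,0,0,0,0],[6,186,0,0,0,0],[6,196,0,0,0,0],[6,204,0,0,0,0]],
])

```text
time: 18.6
tool_pos: [473.8, 109.4, 98.5]
tcp_rot: [-180.0, 0.0, -22.3]
ft_force: [0.3, -0.8, -0.8]
finger_gap: 13.2
grip_force: 43.1
```

>>> step_arm([
  [[0,6,0,0,0,0],[0,10,0,0,0,0],[0,12,0,0,0,0],[0,13,0,0,0,0],[0,13,0,0,0,0],[0,13,0,0,0,0]],
])

```text
time: 19.1
tool_pos: [474.3, 120.7, 98.5]
tcp_rot: [180.0, -0.0, -22.3]
ft_force: [-1.0, 0.4, -0.2]
finger_gap: 13.1
grip_force: 43.1
```

```bash
python3 f.py; python3 - <<'E'
from m import *
t=snap('top');s=snap('scene')
a=cv2.resize(t['img'][150:250,180:280],None,fx=4,fy=4,interpolation=cv2.INTER_CUBIC);b=cv2.resize(s['img'][165:245,265:345],None,fx=5,fy=5,interpolation=cv2.INTER_CUBIC)
cv2.imwrite('pics/c7.png',np.hstack([a,b]))
print(proj(t,(541,94.2,101.3)),proj(s,(541,94.2,101.3)))
print(tri(t,(385.6,213.7),s,(193.3,279.7)))
E
```

```text
19.35 [474.2 120.8  98.5 108.    0.  -22.3] [-0.1 -0.3 -0.7] [0. 0. 0.] 13.338602051064441
[223.4 202. ] [306.4 194.4]
(array([ 525.8, -321.3,   40.8]), np.float64(0.6328943748508211))
```

View pics/c7.png

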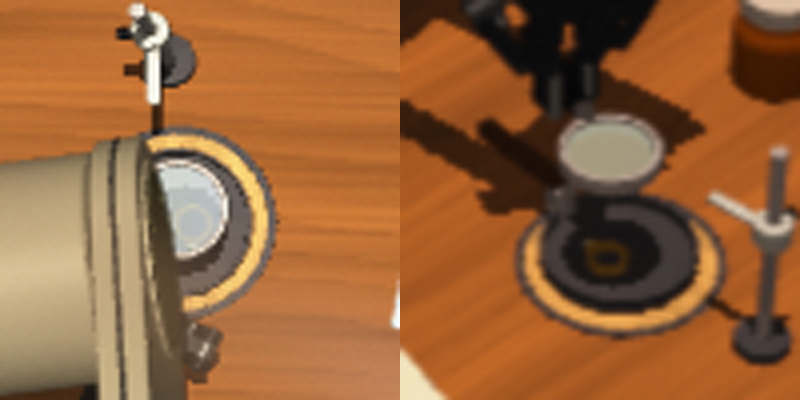

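The lens's top face is centred at about scene (306.8,194.6) and top (224.1,202.1), against predictions of (306.4,194.4) and (223.4,202.0) for standing over the ring at pointer height. It needs about 1 mm more in +y. It is clear of the pointer and level.

>>> step_arm([
  [[0,0.9,0,0,0,0],[0,0.9,0,0,0,0],[0,0.9,0,0,0,0],[0,0.9,0,0,0,0],[0,0.9,0,0,0,0],[0,0.9,0,0,0,0],[0,0.9,0,0,0,0],[0,0.9,0,0,0,0]],
])

```text
time: 20.12
tool_pos: [474.2, 122.0, 98.5]
tcp_rot: [-180.0, -0.0, -22.3]
ft_force: [0.1, -0.1, -0.6]
finger_gap: 13.3
grip_force: 43.1
```

```bash
python3 f.py; python3 -c "
from bench import r
print(r.hand_in())"
```

```text
20.3667 [474.2 122.   98.5 108.    0.  -22.3] [ 0.4  0.2 -0.7] [-0.  0. -0.] 13.26851660144055
the job is handed in; nothing more can be done
None
```

I handed the job in at about 20 s, with no verdict shown: the pan is inside the viewing circle, and the loupe is held level about 96 mm up over the ring, within 1–2 mm by camera (pointer measured at 95–96 mm), touching nothing.

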